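Square up a row of four tins in the collating frame with a straightedge

ROBOT

A 6-joint arm with a two-finger parallel gripper is mounted at the origin on the work surface. World frame = base frame: x ahead of the robot, y to its left, z up, the work surface at z = 0. Lengths are in m, angles in rad, forces in N, time in s.
With the tool pointing down it reaches from about 0.35 to 0.775 m from the base axis. Payload 7.3 kg.
Tool frame: the origin (TCP) lies between the finger pads; the fingertips stand 17 mm ahead of it and the grasp point (between the pads) lies 2 mm behind it; z points along the fingers, y is the line along which they close (so a half turn about z gives the same grasp; the last joint's range is limited). The gripper opens to 92 mm and grips with 3 to 60 N. Pads are 19 mm wide; open, the fingers measure 130 mm over their backs; the gripper's body (75 mm by 190 mm) begins 47 mm behind the grasp point.
Start: joints at [-1.484, 0.342, 1.524, -0, 1.275, -0.146], TCP at [0.121, -0.511, 0.244] pointing down, gripper open.
Joint ranges: [-2.53, 2.53], [-0.77, 2.02], [0.04, 2.7], [-1, 4.14], [0.28, 2.66], [-3.11, 3.11]. Speed limits (rad/s): [2.57, 2.57, 3.14, 3.14, 3.14, 3.14].

INTERFACE

Orientations are given as [roll, pitch, yaw] about the fixed x, y, z axes, in that order (R = Rz(yaw) Ry(pitch) Rx(roll)).
In Python, from cell import robot, optics gives the robot as it stands.
- The arm moves only by the tool play_rows, never from a script. Its argument "rows" is a list of rows, each a list of 7 numbers: the shift along the tool's x, y, z in cm, then the turn, a rotation vector about the tool's x, y, z in rad, then the opening, from 0 (shut) to 1 (fully open). In form: [[tx, ty, tz, wx, wy, wz, grip], ...]. A call has 1 to 20 rows; each row is the pose to reach, as a shift and turn from the pose commanded when the call began, along the tool's axes at that moment; what a row does not reach only later rows make up. A row lasts 1/10 s, in which the tool goes at most 50 mm and 8.59 degrees, less where a joint would pass 70% of its speed; a pose out of reach is approached as far as the arm can. A call with a gripper value outside its range is refused whole. The fingers move at their own pace and stop on an object; "squeeze" is the grip in N (left out, the last holds). Time passes only in rows, so rows that repeat a pose let the fingers close. It gives the time, the measured TCP pose, the force, the opening and the grip force at its end, in the units of the state.
- robot.observe(): the state, without advancing time (a new reading comes with each control period).
- optics.read_camera(name): name is "scene" or "side" or "wrist"; returns (picture, depth): 420x560x3 uint8, red, green, blue; 420x560 float32, m along the optical axis (not along the pixel's ray), 0 where there is no reading.
- optics.camera_model(name): a dict with "fx", "fy", "cx", "cy" (pixels), "origin" and "rotation" of the camera in the world; the wrist camera has in their place "tool_from_camera" (4x4, takes a point from camera to tool coordinates, whose origin is the TCP and whose axes are the flange's). Camera axes: x right, y up, looking along -z (the intrinsics and any distortion apply to the point x, -y, -z); pixel columns grow to the right and rows downward; lengths in m; the calibration is good to about 2 mm. A picture is of the moment at which its call begins: read the wrist's pose just before it. camera_model takes no time and is no camera call.
- robot.hand_in(): hands the job in; it is judged then, once.
The state is a dict: "time": time; "qpos": joint angles; "qvel": joint speeds; "joint_efforts": joint torques, N m; "tool_pos": TCP position; "tool_rot": TCP orientation; "contact_force": force on the tool from outside, world axes, zero at the start; "torque": the same for the moment, N m; "opening": finger opening in m; "grip_force": force on a finger pad.
Only numpy, scipy, OpenCV 4.12 (cv2) and the standard library are available. Lean on these libraries where they do the work, as an engineer would, in place of code of your own. Each camera call takes 0.05 s, during which the arm holds its last target. There are 200 camera calls.

TASK

Pick up the straightedge by its grip and with its edge push the four tins, as one row, off the counter into the collating frame until all four are home against the sprung fence. Press the row there gently for about a second, with roughly one kilogram-force (10 N) in all and never much more, so that the straightedge bears on every tin at once; then stand the straightedge back down on its foot on the counter outside the frame and let go. Touch the tins only with the straightedge, keep them upright, and leave the label roll, the drink bottle and the treat jar where they are.

Things in the scene. Friction and masses are not known exactly. Their poses are not given: they have to be found in the camera images.
- frame: Collating frame fixed to the counter: two aluminium rails (170 mm long, 12 mm thick, 26 mm high), 182 mm clear between them, open at the mouth, joined at the far end, no floor. Origin at counter level in the middle of the mouth; +x points into the frame (push direction), y across it (rails' inner faces at +-91 mm), z up.
- fence_range (a point): Point on the frame's centre line at counter level, 90 mm in from the mouth. Across the frame is a fence, 26 mm high, whose grey face at rest stands anywhere from 20 mm before to 20 mm beyond this point: not measured, feel for it. The face is sprung: it yields 1 mm per 4 N of total push, solid after 5 mm (20 N), and swivels up to 0.05 rad to suit the row.
- tin1: Flat round metal tin standing upright, 40 mm diameter, 30 mm high, 55 to 110 g, leftmost (largest frame y) of four standing unevenly side by side before the frame's mouth, all between the lines of its rails. Origin: centre of its underside. It should take no more than 4.5 N from the straightedge.
- tin2: Flat round metal tin standing upright, 40 mm diameter, 30 mm high, 55 to 110 g, second from the left of four standing unevenly side by side before the frame's mouth, all between the lines of its rails. Origin: centre of its underside. It should take no more than 4.5 N from the straightedge.
- tin3: Flat round metal tin standing upright, 40 mm diameter, 30 mm high, 55 to 110 g, third from the left of four standing unevenly side by side before the frame's mouth, all between the lines of its rails. Origin: centre of its underside. It should take no more than 4.5 N from the straightedge.
- tin4: Flat round metal tin standing upright, 40 mm diameter, 30 mm high, 55 to 110 g, rightmost (smallest frame y) of four standing unevenly side by side before the frame's mouth, all between the lines of its rails. Origin: centre of its underside. It should take no more than 4.5 N from the straightedge.
- edge_grip (a point): Straightedge, 0.3 kg, standing on its foot (40 mm in x, 166 mm in y, 5 mm thick). Point: centre of its upright wooden grip, 65 mm above the underside; grip 16 mm thick (x), 36 mm wide (y), from 5 to 80 mm up. Pushing edge: upright strip 166 mm long in y, 24 mm high, its flat face looking to +x, 20 mm ahead of this point. z up.
- label_roll: Bystander: roll of labels lying flat, 90 mm diameter, 50 mm high; origin at the centre of its underside. Leave alone.
- drink: Bystander: drink bottle, 60 mm diameter, 170 mm high; origin at the centre of its underside. Leave alone.
- treat_jar: Bystander: jar of treats, 72 mm diameter, 90 mm high; origin at the centre of its underside. Leave alone.
Not all that is in view belongs to the job. Of the things shaped like the part that bears edge_grip, the aluminium one is meant.

How it is judged:
On the way:
1. all four tins are inside the frame and, standing still, are pressed against the fence by the straightedge, each with more than 1.4 N at the same time, for 0.6 s (x of tin1 in the frame of frame between 0.04 and 0.105 m and y of tin1 in the frame of frame between -0.085 and 0.085 m and x of tin2 in the frame of frame between 0.04 and 0.105 m and y of tin2 in the frame of frame between -0.085 and 0.085 m and x of tin3 in the frame of frame between 0.04 and 0.105 m and y of tin3 in the frame of frame between -0.085 and 0.085 m and x of tin4 in the frame of frame between 0.04 and 0.105 m and y of tin4 in the frame of frame between -0.085 and 0.085 m and contact force between edge and tin1 above 1.4 N and contact force between edge and tin2 above 1.4 N and contact force between edge and tin3 above 1.4 N and contact force between edge and tin4 above 1.4 N and linear speed of each of tin1, tin2, tin3, tin4 below 0.008 m/s), for 0.6 s.
At the end, for the whole second after the job is handed in: All four tins upright and at rest in a row in the frame (centres 40 to 105 mm in from the mouth, between the rails, neighbours under 52 mm apart); the straightedge released on its foot on the counter, its grip 30 mm or more before the mouth or over 190 mm aside of the frame's centre line (x of tin1 in the frame of frame between 0.04 and 0.105 m and y of tin1 in the frame of frame between -0.085 and 0.085 m and x of tin2 in the frame of frame between 0.04 and 0.105 m and y of tin2 in the frame of frame between -0.085 and 0.085 m and x of tin3 in the frame of frame between 0.04 and 0.105 m and y of tin3 in the frame of frame between -0.085 and 0.085 m and x of tin4 in the frame of frame between 0.04 and 0.105 m and y of tin4 in the frame of frame between -0.085 and 0.085 m and angle between each of tin1, tin2, tin3, tin4, edge_grip's own z axis and vertical below 0.1 rad and linear speed of each of tin1, tin2, tin3, tin4, edge below 0.01 m/s and horizontal distance between tin1 and tin2 below 0.052 m and horizontal distance between tin2 and tin3 below 0.052 m and horizontal distance between tin3 and tin4 below 0.052 m and height (world z) of edge_grip below 0.07 m and contact force between edge and the fingers below 0.1 N and (x of edge_grip in the frame of frame below -0.03 m or y of edge_grip in the frame of frame above 0.19 m or y of edge_grip in the frame of frame below -0.19 m)); the robot touches nothing.
It fails at once if the straightedge pushes any tin with more than 4.5 N (contact force between edge and tin1 above 4.5 N or contact force between edge and tin2 above 4.5 N or contact force between edge and tin3 above 4.5 N or contact force between edge and tin4 above 4.5 N).
It fails at once if the fingers touch a tin (contact force between the fingers and tin1 above 0.5 N or contact force between the fingers and tin2 above 0.5 N or contact force between the fingers and tin3 above 0.5 N or contact force between the fingers and tin4 above 0.5 N).
It fails at once if a tin is tipped (angle between any of tin1, tin2, tin3, tin4's own z axis and vertical above 0.3 rad).
It fails at once if the label roll, the drink bottle or the treat jar is moved by more than 15 mm (distance of any of label_roll, drink, treat_jar from where it was at the start of the episode above 0.015 m).
It also fails if it takes over 72 s, if anything falls off the work surface, if the arm or the gripper's body presses on something with over 40 N, if the wrist force passes 120 N, or if a joint passes its speed limit or range.

## Working session

There is one attempt and no reset: what is moved stays moved. The work goes in short steps, Python scripts to look and compute and a tool call to move; the robot and the scene stay as the last step left them, time stands still between calls to the robot, and variables do not carry over. Pictures are saved under pics/ and viewed, at most 10 in all, crops included, and the job is handed in when it is done.

Besides the shell and the picture viewer there is one more tool, called after "Call:" as name(argument=value, ...), one argument or row to a line, values as JSON. play_rows: Moves the arm, as the interface text tells. Its arguments: {"type":"object","properties":{"rows":{"type":"array"},"squeeze":{"type":"number"}},"required":["rows"]}

```bash
mkdir -p pics
cat > h.py <<'E'
import numpy as np, cv2
from cell import robot, optics
from scipy.spatial.transform import Rotation as R
def cloud(name):
    s=robot.observe(); img,d=optics.read_camera(name); m=optics.camera_model(name)
    v,u=np.mgrid[0:420,0:560]
    p=np.stack([(u-m['cx'])/m['fx']*d,-(v-m['cy'])/m['fy']*d,-d],-1)
    if 'origin' in m: P=p@np.array(m['rotation']).T+np.array(m['origin'])
    else:
        T=np.array(m['tool_from_camera']); P=p@T[:3,:3].T+T[:3,3]
        P=P@R.from_euler('xyz',s['tool_rot']).as_matrix().T+np.array(s['tool_pos'])
    P[d==0]=np.nan
    return img,P
E
python3 - <<'E'
from h import *
print({k:v for k,v in robot.observe().items()})
for n in ['scene','side']:
    img,P=cloud(n); np.savez(n,img=img,P=P); cv2.imwrite(f'pics/{n}.png',img[...,::-1])
    m=optics.camera_model(n); print(n,m)
E
```

```text
{'time': 0.0, 'qpos': array([-1.48399988e+00,  3.42722706e-01,  1.52501810e+00, -3.93747264e-05,
        1.27546753e+00, -1.46013407e-01]), 'qvel': array([ 0.00025102,  0.0003657 , -0.00076888,  0.00074812, -0.00036728,
        0.00142447]), 'joint_efforts': array([ 4.20894594e-04, -4.31240952e+01, -2.44216257e+01,  7.18799606e-02,
        5.60735771e-02, -1.18567600e-04]), 'tool_pos': array([ 0.12109229, -0.51042863,  0.24304461]), 'tool_rot': array([-3.13998868e+00, -1.97823206e-04,  2.32821182e-01]), 'contact_force': array([ 0.45748553, -0.26231904, -0.37247575]), 'torque': array([-0.02888885,  0.00042692, -0.02638249]), 'grip_force': 0.0, 'opening': 0.09183830698990411}Traceback (most recent call last):
  File "<stdin>", line 4, in <module>
  File "h.py", line 8, in cloud
    if 'origin' in m: P=p@np.array(m['rotation']).T+np.array(m['origin'])
                        ~~~~~~~~~~~~~~~~~~~~~~~~~~~^~~~~~~~~~~~~~~~~~~~~~
ValueError: operands could not be broadcast together with shapes (420,560) (3,)
```

```bash
sed -i "s/np.array(m\['rotation'\]).T/R.from_euler('xyz',m['rotation']).as_matrix().T/" h.py
python3 - <<'E'
from h import *
for n in ['scene','side']:
    img,P=cloud(n); np.savez(n,img=img,P=P); cv2.imwrite(f'pics/{n}.png',img[...,::-1])
    m=optics.camera_model(n); print(n,m, np.nanpercentile(P[...,2],[5,25,50]))
E
```

```text
scene {'fx': 419.4825303344803, 'fy': 419.4825303344803, 'cx': 270.896868775658, 'cy': 215.88475087292355, 'origin': array([1.1676956 , 0.53258419, 0.88963952]), 'rotation': array([0.74259021, 0.00946339, 2.14420084])} [-7.50186413e-01 -2.50463067e-03 -5.56027798e-05]
side {'fx': 418.42290506640893, 'fy': 418.42290506640893, 'cx': 273.1068725011382, 'cy': 208.03140528611348, 'origin': array([ 0.37929575, -0.69483805,  1.03947649]), 'rotation': array([ 0.67426285,  0.00692358, -0.16784386])} [-5.16534210e-01 -4.01031650e-03 -2.21522272e-04]
```

View pics/scene.png

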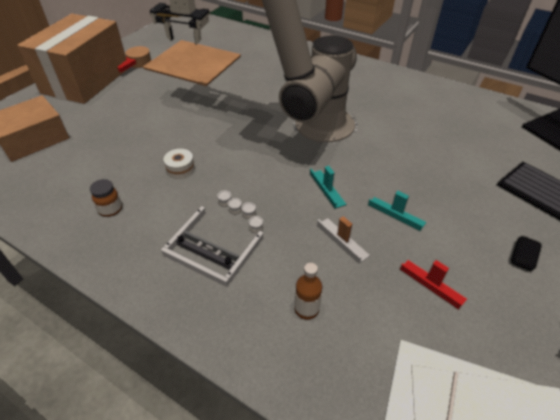

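View pics/side.png

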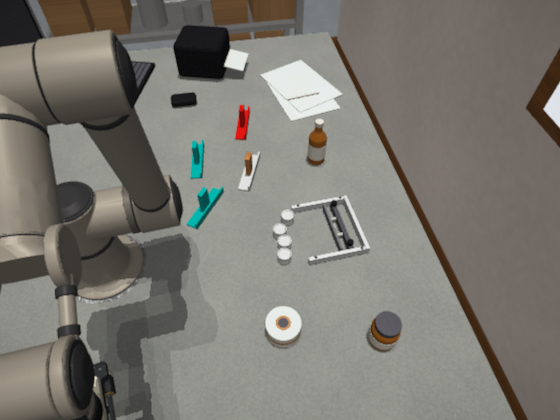

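Look-alikes of the straightedge: scene pixels red (435,280), teal (328,188), teal (398,210), and silver with a wooden grip (343,237; side (249,170)). The aluminium one is the last. I'll check it in a crop. Tins are at side pixels (288,216), (280,230), (285,241) and (284,255).

Run:
```python
from h import *
D={n:np.load(n+'.npz') for n in ['scene','side']}
# ortho height/colour map, 1mm/px, from both cameras. cols=x 0.25..0.85, rows y .25..-.45
outs=[]
for n in D:
    img,P=D[n]['img'],D[n]['P']; k=np.isfinite(P).all(-1)
    p=P[k];c=img[k]
    m=(p[:,2]>-.01)&(p[:,2]<.2)
    p=p[m];c=c[m]
    x=p[:,0];y=p[:,1]
    t=(x>.2)&(x<.9)&(abs(y)<.5)
    u=((x-.2)*800).astype(int);v=((.5-y)*600).astype(int)
    print(n)
    lab=np.zeros((420,560),np.uint8)
    lab=((P[...,2]>.012)&(P[...,2]<.2)&(P[...,0]>.2)&(P[...,0]<.95)&(abs(P[...,1])<.5)).astype(np.uint8)
    N,L,S,C=cv2.connectedComponentsWithStats(lab)
    for i in range(1,N):
        if S[i,4]>25:
            q=P[L==i]; print(C[i].astype(int),S[i,4],q.mean(0).round(3),'min',q.min(0).round(3),'max',q.max(0).round(3),img[L==i].mean(0).astype(int))
a=cv2.resize(D['side']['img'][130:275,220:380],None,fx=3.6,fy=3.6,interpolation=cv2.INTER_CUBIC)
cv2.imwrite('pics/crop.png',a[...,::-1])
```

```text
scene
[298 115] 270 [0.247 0.024 0.183] min [ 0.232 -0.039  0.158] max [0.26  0.079 0.2  ] [35 31 29]
[178 161] 679 [ 0.48  -0.266  0.042] min [ 0.425 -0.321  0.012] max [ 0.518 -0.229  0.054] [149 140 129]
[325 181] 387 [0.312 0.163 0.039] min [0.268 0.084 0.012] max [0.363 0.224 0.083] [33 88 82]
[104 196] 831 [ 0.722 -0.321  0.063] min [ 0.679 -0.367  0.012] max [ 0.751 -0.298  0.093] [81 67 59]
[240 208] 654 [0.528 0.007 0.026] min [ 0.493 -0.084  0.012] max [0.567 0.091 0.034] [152 145 139]
[397 207] 548 [0.298 0.381 0.038] min [0.276 0.296 0.012] max [0.315 0.461 0.083] [33 88 82]
[206 250] 1935 [0.695 0.017 0.024] min [ 0.566 -0.097  0.012] max [0.761 0.119 0.042] [115 110 106]
[341 233] 534 [0.47  0.294 0.038] min [0.443 0.21  0.012] max [0.506 0.366 0.083] [110  93  80]
[307 292] 1179 [0.71  0.324 0.098] min [0.673 0.289 0.012] max [0.727 0.347 0.173] [104  81  63]
[407 268] 85 [0.47 0.48 0.02] min [0.46  0.46  0.012] max [0.476 0.5   0.027] [124  30  28]
side
[317 143] 632 [0.689 0.298 0.091] min [0.663 0.281 0.012] max [0.722 0.335 0.173] [117  94  71]
[195 151] 130 [0.286
[... 176 characters left out ...]
166] 236 [0.462 0.282 0.04 ] min [0.442 0.206 0.012] max [0.505 0.363 0.082] [137 116  97]
[205 202] 356 [0.305 0.153 0.039] min [0.264 0.084 0.012] max [0.362 0.222 0.083] [  7 107 103]
[333 227] 1555 [0.673 0.006 0.024] min [ 0.528 -0.101  0.012] max [0.757 0.116 0.042] [144 145 144]
[172 225] 36 [ 0.228 -0.038  0.192] min [ 0.201 -0.047  0.181] max [ 0.25  -0.016  0.2  ] [100  99  93]
[282 242] 476 [ 0.514 -0.028  0.026] min [ 0.491 -0.089  0.012] max [0.54  0.04  0.033] [194 194 191]
[283 325] 1149 [ 0.467 -0.284  0.046] min [ 0.424 -0.323  0.012] max [ 0.513 -0.234  0.055] [198 195 187]
[385 330] 991 [ 0.703 -0.348  0.072] min [ 0.675 -0.376  0.012] max [ 0.743 -0.308  0.096] [96 85 77]
```

View pics/crop.png

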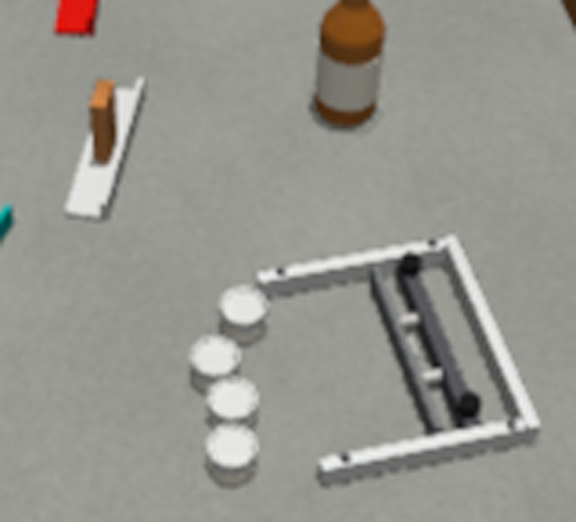

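Crop: the aluminium foot with brown wooden grip is at crop (103,122) and its strip faces the frame side. The choice is confirmed. The frame mouth faces the tins and its fence is at about (405,350). Next I'll fit the poses.

```bash
cat > fit.py <<'E'
from h import *
from scipy.optimize import minimize
def get(): 
    D=[np.load(n+'.npz') for n in ['scene','side']]
    return D
def sel(P,b): 
    p=P.reshape(-1,3); return p[(p[:,0]>b[0])&(p[:,0]<b[1])&(p[:,1]>b[2])&(p[:,1]<b[3])&(p[:,2]>b[4])&(p[:,2]<b[5])]
if __name__=='__main__':
  np.set_printoptions(precision=4,suppress=True)
  for D,n in zip(get(),['scene','side']):
    P=D['P']; print(n)
    q=sel(P,(.48,.58,-.1,.06,.028,.036))
    _,_,c=cv2.kmeans(q[:,:2].astype(np.float32),4,None,(3,50,1e-6),10,cv2.KMEANS_PP_CENTERS)
    print('tins',c[np.argsort(-c[:,1])], len(q))
    q=sel(P,(.4,.55,.18,.4,.018,.028)); print('strip',len(q),cv2.minAreaRect((q[:,:2]*1000).astype(np.float32)), q[:,:2].mean(0), np.polyfit(q[:,1],q[:,0],1))
    q=sel(P,(.4,.55,.18,.4,.075,.09)); print('grip',len(q),cv2.minAreaRect((q[:,:2]*1000).astype(np.float32)), q.mean(0))
    q=sel(P,(.545,.8,-.13,.13,.021,.031)) # rails
    def cost(t):
        cs,sn=np.cos(t[2]),np.sin(t[2]); d=q[:,:2]-t[:2]; x=d[:,0]*cs+d[:,1]*sn; y=-d[:,0]*sn+d[:,1]*cs
        # sdf to U rail tops
        def box(a,b,c_,d_): return np.hypot(np.maximum(0,np.maximum(a-x,x-b)),np.maximum(0,np.maximum(c_-y,y-d_)))
        e=np.minimum(box(0,.17,.091,.103),box(0,.17,-.103,-.091)); e=np.minimum(e,box(.17,.182,-.103,.103))
        return np.minimum(e,.01).sum()+0
    best=min((minimize(cost,[.57+a,0.01,-.1+b],method='Nelder-Mead',options=dict(xatol=1e-5,fatol=1e-6,maxiter=2000)) for a in (0,.01,.02) for b in (0,.1,.2,.3)),key=lambda r:r.fun)
    t=best.x; print('frame',len(q),t,best.fun)
    cs,sn=np.cos(t[2]),np.sin(t[2]); d=q[:,:2]-t[:2]; x=d[:,0]*cs+d[:,1]*sn; y=-d[:,0]*sn+d[:,1]*cs
    for m in (y>.08,y<-.08): print('rail x range',np.percentile(x[m],[0,2,98,100]), 'y',np.percentile(y[m],[5,50,95]))
    m=(abs(y)<.08); print('x hist',np.histogram(x[m],np.arange(.04,.2,.005)))
E
python3 fit.py
```

```text
scene
tins [[ 0.5483  0.0555]
 [ 0.5152  0.0226]
 [ 0.5214 -0.0212]
 [ 0.5122 -0.066 ]] 236
strip 212 ((464.8793029785156, 291.97662353515625), (164.74053955078125, 29.648082733154297), 70.38214111328125) [0.4738 0.2908] [0.3614 0.3687]
grip 75 ((458.7354431152344, 293.7253112792969), (36.69035339355469, 16.73285484313965), 72.50572204589844) [0.4599 0.2948 0.0794]
frame 1408 [0.5726 0.0054 0.0599] 5.518254751259208
rail x range [-0.0207 -0.0102  0.1807  0.1822] y [0.0832 0.0967 0.1028]
rail x range [0.0002 0.0058 0.1802 0.1828] y [-0.1022 -0.095  -0.0854]
x hist (array([  0,   0,   0,   0,   0,   0,   0,   0,   0,   0,   0,  50, 109,
        20,   4,   1,  28,  73,  89,  58,   0,   0,   0,   0,   0,  10,
        91, 103,  68,   0,   0]), array([0.04 , 0.045, 0.05 , 0.055, 0.06 , 0.065, 0.07 , 0.075, 0.08 ,
       0.085, 0.09 , 0.095, 0.1  , 0.105, 0.11 , 0.115, 0.12 , 0.125,
       0.13 , 0.135, 0.14 , 0.145, 0.15 , 0.155, 0.16 , 0.165, 0.17 ,
       0.175, 0.18 , 0.185, 0.19 , 0.195]))
side
tins [[ 0.544   0.0546]
 [ 0.5121  0.0216]
 [ 0.5201 -0.0237]
 [ 0.5097 -0.0681]] 221
strip 
[... 161 characters left out ...]
, 290.4092712402344), (35.1163444519043, 14.78281021118164), 68.53582000732422) [0.4568 0.2894 0.0787]
frame 1040 [0.5701 0.0021 0.0627] 3.7947519790933746
rail x range [-0.0188 -0.0132  0.1789  0.1826] y [0.0829 0.0949 0.1027]
rail x range [0.0005 0.0044 0.1791 0.182 ] y [-0.103  -0.0973 -0.0847]
x hist (array([ 0,  0,  0,  0,  0,  0,  0,  0,  0,  0,  0, 28, 72, 18,  1,  2, 33,
       60, 56, 25,  0,  0,  0,  0,  0,  7, 73, 70, 31,  0,  0]), array([0.04 , 0.045, 0.05 , 0.055, 0.06 , 0.065, 0.07 , 0.075, 0.08 ,
       0.085, 0.09 , 0.095, 0.1  , 0.105, 0.11 , 0.115, 0.12 , 0.125,
       0.13 , 0.135, 0.14 , 0.145, 0.15 , 0.155, 0.16 , 0.165, 0.17 ,
       0.175, 0.18 , 0.185, 0.19 , 0.195]))
```

```bash
cat > row.py <<'E'
import sys,json
from h import *
# usage: row.py "x,y,z,psi" (commanded start) then targets, level tool
f=lambda s:np.array([float(a) for a in s.split(',')])
c=f(sys.argv[1]); Rm=R.from_euler('xyz',[np.pi,0,c[3]]).as_matrix()
for a in sys.argv[2:]:
    t=f(a); print((Rm.T@(t[:3]-c[:3])*100).round(2), 'wz',round(-(t[3]-c[3]),3))
E
python3 row.py .121,-.511,.244,.233 .45,-.15,.25,.7 .458,.292,.2,1.22
```

```text
[ 40.35 -27.53  -0.6 ] wz -0.467
[ 51.33 -70.35   4.4 ] wz -0.987
```

Call:
play_rows(
  rows=[
    [40.4, -27.5, -0.6, 0, 0, -0.47, 1],
    [40.4, -27.5, -0.6, 0, 0, -0.47, 1],
    [40.4, -27.5, -0.6, 0, 0, -0.47, 1],
    [40.4, -27.5, -0.6, 0, 0, -0.47, 1],
    [40.4, -27.5, -0.6, 0, 0, -0.47, 1],
    [40.4, -27.5, -0.6, 0, 0, -0.47, 1],
    [40.4, -27.5, -0.6, 0, 0, -0.47, 1],
    [40.4, -27.5, -0.6, 0, 0, -0.47, 1],
    [40.4, -27.5, -0.6, 0, 0, -0.47, 1],
    [51.3, -70.3, 4.4, 0, 0, -0.99, 1],
    [51.3, -70.3, 4.4, 0, 0, -0.99, 1],
    [51.3, -70.3, 4.4, 0, 0, -0.99, 1],
    [51.3, -70.3, 4.4, 0, 0, -0.99, 1],
    [51.3, -70.3, 4.4, 0, 0, -0.99, 1],
    [51.3, -70.3, 4.4, 0, 0, -0.99, 1],
    [51.3, -70.3, 4.4, 0, 0, -0.99, 1],
    [51.3, -70.3, 4.4, 0, 0, -0.99, 1],
    [51.3, -70.3, 4.4, 0, 0, -0.99, 1],
    [51.3, -70.3, 4.4, 0, 0, -0.99, 1],
    [51.3, -70.3, 4.4, 0, 0, -0.99, 1],
  ],
)

```text
time: 2.15
tool_pos: [0.4574, 0.2944, 0.1986]
tool_rot: [-3.14, 0.0, 1.227]
contact_force: [-0.9, -0.1, -0.2]
opening: 0.0919
grip_force: 0.0
```

Run:
```python
from h import *
s=robot.observe();print(s['tool_pos'],s['tool_rot'],s['contact_force'])
img,P=cloud('wrist'); cv2.imwrite('pics/w1.png',img[...,::-1])
q=P.reshape(-1,3); m=(abs(q[:,0]-.46)<.12)&(abs(q[:,1]-.29)<.14)
for lo,hi in ((.073,.09),(.018,.03)):
    a=q[m&(q[:,2]>lo)&(q[:,2]<hi)]; print(len(a), a.mean(0), cv2.minAreaRect((a[:,:2]*1000).astype(np.float32)))
```

```text
[0.45741421 0.29441306 0.19859302] [-3.14042653e+00  4.05205720e-04  1.22688423e+00] [-0.87946523 -0.10920746 -0.16133795]
874 [0.456463   0.29422402 0.07923643] ((456.1018371582031, 293.44378662109375), (35.41202926635742, 15.339835166931152), 70.57142639160156)
1337 [0.45907876 0.28422246 0.02340591] ((444.1770935058594, 259.60186767578125), (230.16163635253906, 73.59559631347656), 44.993736267089844)
```

View pics/w1.png

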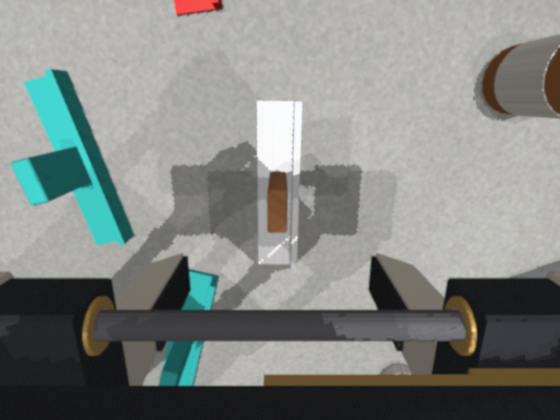

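The wrist view shows the aluminium straightedge centred at (280,200), aligned with the fingers, with its strip on the right (tool +y). I'll descend and grip.

Call:
play_rows(
  rows=[
    [-0.1, -0.1, 5, 0, 0, 0, 1],
    [-0.1, -0.1, 10, 0, 0, 0, 1],
    [-0.1, -0.1, 13, 0, 0, 0, 1],
    [-0.1, -0.1, 13.6, 0, 0, 0, 1],
    [-0.1, -0.1, 13.6, 0, 0, 0, 1],
    [-0.1, -0.1, 13.6, 0, 0, 0, 0],
    [-0.1, -0.1, 13.6, 0, 0, 0, 0],
    [-0.1, -0.1, 13.6, 0, 0, 0, 0],
    [-0.1, -0.1, 13.6, 0, 0, 0, 0],
    [-0.1, -0.1, 13.6, 0, 0, 0, 0],
    [-0.1, -0.1, 13.6, 0, 0, 0, 0],
    [-0.1, -0.1, 13.6, 0, 0, 0, 0],
    [-0.1, -0.1, 13.6, 0, 0, 0, 0],
    [-0.1, -0.1, 13.6, 0, 0, 0, 0],
    [-0.1, -0.1, 13.6, 0, 0, 0, 0],
  ],
  squeeze=40,
)

```text
time: 3.7
tool_pos: [0.4566, 0.2909, 0.0636]
tool_rot: [-3.141, 0.0, 1.223]
contact_force: [-4.4, 3.7, -2.3]
opening: 0.0164
grip_force: 13.1
```

Call:
play_rows(
  rows=[
    [0, 0, 0, 0, 0, 0, 0],
    [0, 0, 0, 0, 0, 0, 0],
    [0, 0, -1, 0, 0, 0, 0],
    [0, 0, -2, 0, 0, 0, 0],
    [0, 0, -3, 0, 0, 0, 0],
    [0, 0, -3, 0, 0, 0, 0],
    [0, 0, -3, 0, 0, 0, 0],
    [0, 0, -3, 0, 0, 0, 0],
  ],
)

```text
time: 4.5
tool_pos: [0.4566, 0.2908, 0.0935]
tool_rot: [-3.141, 0.0, 1.223]
contact_force: [0.5, 0.3, -3.5]
opening: 0.0158
grip_force: 40.0
```

Run:
```python
from h import *
s=robot.observe();print(s['tool_pos'],s['tool_rot'],s['contact_force'],s['torque'],s['grip_force'])
img,P=cloud('wrist')
q=P.reshape(-1,3); q=(q-s['tool_pos'])@R.from_euler('xyz',s['tool_rot']).as_matrix()  # tool coords
np.set_printoptions(precision=4,suppress=True)
m=(abs(q[:,0])<.1)&(abs(q[:,1])<.05)&(q[:,2]>.03)&(q[:,2]<.07)
a=q[m]; print(len(a),a.min(0),a.max(0)); print(np.histogram(a[:,2],20))
st=a[(a[:,2]<np.percentile(a[:,2],3)+.006)]; print('strip top',len(st),st.min(0),st.max(0),np.polyfit(st[:,0],st[:,1],1),np.polyfit(st[:,0],st[:,2],1))
cv2.imwrite('pics/w2.png',img[...,::-1])
```

```text
[0.45660172 0.29079566 0.09347132] [-3.14125214e+00  4.37730558e-04  1.22272884e+00] [ 0.51817906  0.30867075 -3.45635312] [-0.08147786 -0.06312614  0.0111627 ] 39.99724745750427
10822 [-0.0826 -0.0194  0.03  ] [0.0845 0.0208 0.0609]
(array([  28,   30,   29,   32,   27,  586, 1326,  105,   70,   60,   44,
         65,   62,   55,   49,   46,   53,  878, 6250, 1027]), array([0.03  , 0.0316, 0.0331, 0.0347, 0.0362, 0.0377, 0.0393, 0.0408,
       0.0424, 0.0439, 0.0455, 0.047 , 0.0486, 0.0501, 0.0516, 0.0532,
       0.0547, 0.0563, 0.0578, 0.0594, 0.0609]))
strip top 2264 [-0.0812 -0.0072  0.03  ] [0.0844 0.0208 0.0448] [0.0356 0.0142] [0.003  0.0394]
```

View pics/w2.png

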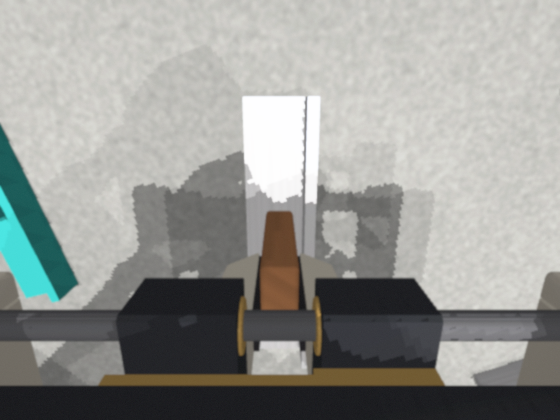

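```bash
python3 row.py .4566,.2908,.0935,1.2227 .4416,-.0045,.0935,1.632  .4416,-.0045,.065,1.632
```

```text
[-28.27   8.66   0.  ] wz -0.409
[-28.27   8.66   2.85] wz -0.409
```

Call:
play_rows(
  rows=[
    [-2, 0.6, 0, 0, 0, -0.03, 0],
    [-5, 1.5, 0, 0, 0, -0.07, 0],
    [-9, 2.8, 0, 0, 0, -0.13, 0],
    [-13, 4, 0, 0, 0, -0.19, 0],
    [-17, 5.2, 0, 0, 0, -0.25, 0],
    [-21, 6.4, 0, 0, 0, -0.3, 0],
    [-24.5, 7.5, 0, 0, 0, -0.35, 0],
    [-27, 8.3, 0, 0, 0, -0.39, 0],
    [-28.3, 8.7, 0, 0, 0, -0.41, 0],
    [-28.3, 8.7, 1, 0, 0, -0.41, 0],
    [-28.3, 8.7, 2, 0, 0, -0.41, 0],
    [-28.3, 8.7, 2.8, 0, 0, -0.41, 0],
    [-28.3, 8.7, 2.8, 0, 0, -0.41, 0],
    [-28.3, 8.7, 2.8, 0, 0, -0.41, 0],
    [-28.3, 8.7, 2.8, 0, 0, -0.41, 0],
    [-28.3, 8.7, 2.8, 0, 0, -0.41, 0],
  ],
)

```text
time: 6.15
tool_pos: [0.4424, -0.0046, 0.066]
tool_rot: [3.141, 0.0, 1.633]
contact_force: [0.1, -0.4, -2.7]
opening: 0.0155
grip_force: 40.0
```

```bash
cat > st.py <<'E'
from h import *
np.set_printoptions(precision=4,suppress=True)
F=np.array([.5713,.004]);a=.061;A=np.array([[np.cos(a),np.sin(a)],[-np.sin(a),np.cos(a)]])
s=robot.observe();print(s['time'],s['tool_pos'],s['tool_rot'],'F',s['contact_force'],'T',s['torque'],'grip in frame',A@(s['tool_pos'][:2]-F),'yaw err',s['tool_rot'][2]-a-np.pi/2)
for n in ['scene','side']:
    img,P=cloud(n); np.savez(n,img=img,P=P)
    q=P.reshape(-1,3); q=q[(q[:,2]>.0275)&(q[:,2]<.0345)]
    f=(q[:,:2]-F)@A.T; k=(abs(f[:,1])<.092)&(f[:,0]>-.1)&(f[:,0]<.098); f=f[k]
    if len(f)>20:
        _,_,c=cv2.kmeans(f.astype(np.float32),4,None,(3,50,1e-6),10,cv2.KMEANS_PP_CENTERS); print(n,len(f),c[np.argsort(-c[:,1])].tolist())
E
python3 st.py
```

```text
6.15 [ 0.4424 -0.0046  0.066 ] [3.1409 0.0003 1.6333] F [ 0.1436 -0.4124 -2.7281] T [-0.083  -0.1372 -0.0162] grip in frame [-0.1292 -0.0007] yaw err 0.0014762702752681989
scene 356 [[-0.01943870075047016, 0.06805270165205002], [-0.05478028208017349, 0.022405527532100677], [-0.050695691257715225, -0.022634020075201988], [-0.060932859778404236, -0.06559004634618759]]
side 251 [[0.05566323921084404, 0.057880111038684845], [-0.05717110633850098, 0.018612977117300034], [-0.05324549600481987, -0.023525703698396683], [-0.06397206336259842, -0.06744442135095596]]
```

Call:
play_rows(
  rows=[
    [0, 0.5, 0, 0, 0, 0, 0],
    [0, 1.0, 0, 0, 0, 0, 0],
    [0, 1.4, 0, 0, 0, 0, 0],
    [0, 1.7, 0, 0, 0, 0, 0],
    [0, 1.85, 0, 0, 0, 0, 0],
    [0, 2.0, 0, 0, 0, 0, 0],
    [0, 2.15, 0, 0, 0, 0, 0],
    [0, 2.3, 0, 0, 0, 0, 0],
    [0, 2.45, 0, 0, 0, 0, 0],
    [0, 2.6, 0, 0, 0, 0, 0],
    [0, 2.75, 0, 0, 0, 0, 0],
    [0, 2.9, 0, 0, 0, 0, 0],
    [0, 3.05, 0, 0, 0, 0, 0],
    [0, 3.2, 0, 0, 0, 0, 0],
    [0, 3.35, 0, 0, 0, 0, 0],
    [0, 3.5, 0, 0, 0, 0, 0],
    [0, 3.65, 0, 0, 0, 0, 0],
    [0, 3.8, 0, 0, 0, 0, 0],
    [0, 3.95, 0, 0, 0, 0, 0],
    [0, 4.1, 0, 0, 0, 0, 0],
  ],
)

```text
time: 8.25
tool_pos: [0.4832, -0.0022, 0.0656]
tool_rot: [-3.142, 0.0, 1.633]
contact_force: [-1.2, -0.1, -2.9]
opening: 0.0156
grip_force: 40.0
```

Call:
play_rows(
  rows=[
    [0, 0.15, 0, 0, 0, 0, 0],
    [0, 0.3, 0, 0, 0, 0, 0],
    [0, 0.45, 0, 0, 0, 0, 0],
    [0, 0.6, 0, 0, 0, 0, 0],
    [0, 0.75, 0, 0, 0, 0, 0],
    [0, 0.9, 0, 0, 0, 0, 0],
    [0, 1.05, 0, 0, 0, 0, 0],
    [0, 1.2, 0, 0, 0, 0, 0],
    [0, 1.35, 0, 0, 0, 0, 0],
    [0, 1.5, 0, 0, 0, 0, 0],
    [0, 1.65, 0, 0, 0, 0, 0],
    [0, 1.8, 0, 0, 0, 0, 0],
    [0, 1.95, 0, 0, 0, 0, 0],
    [0, 2.1, 0, 0, 0, 0, 0],
    [0, 2.25, 0, 0, 0, 0, 0],
    [0, 2.4, 0, 0, 0, 0, 0],
  ],
)

```text
time: 9.85
tool_pos: [0.5071, -0.0007, 0.0657]
tool_rot: [-3.142, 0.0, 1.633]
contact_force: [-1.1, 0.4, -3.9]
opening: 0.0156
grip_force: 40.0
```

```bash
python3 st.py
python3 - <<'E'
import numpy as np,cv2
i=np.load('side.npz')['img'][180:280,230:380]; cv2.imwrite('pics/c2.png',cv2.resize(i,None,fx=4,fy=4,interpolation=cv2.INTER_CUBIC)[...,::-1])
E
```

```text
9.85 [ 0.5071 -0.0007  0.0657] [-3.1416  0.0001  1.6328] F [-1.134   0.4096 -3.8621] T [-0.0104  0.2148  0.0052] grip in frame [-0.0644 -0.0008] yaw err 0.0009888265952882058
scene 407 [[-0.020462343469262123, 0.06804792582988739], [-0.027950461953878403, 0.019792743027210236], [-0.02286551147699356, -0.020606573671102524], [-0.017950687557458878, -0.06729234755039215]]
side 226 [[0.06226335093379021, 0.05049152299761772], [-0.016833392903208733, 0.005323367193341255], [-0.03143991529941559, -0.025293590500950813], [-0.024196811020374298, -0.06884495168924332]]
```

View pics/c2.png

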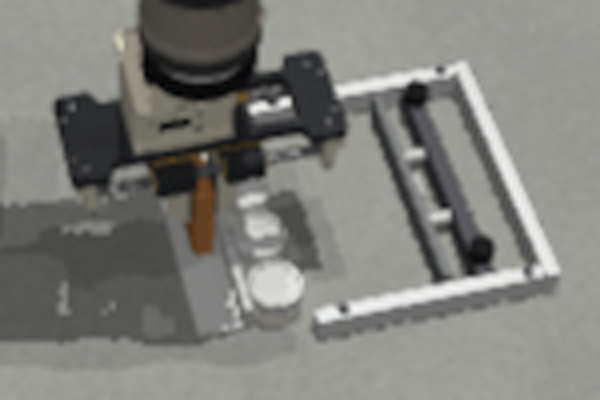

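Side view: tins 4 and 3 lie against the edge at (275,285) and (262,230). Tin 4 is about to enter close to the right rail at (320,320). I'll check tin 1 from the scene camera.

Run:
```python
import numpy as np,cv2
i=np.load('scene.npz')['img'][170:290,150:310]; cv2.imwrite('pics/c3.png',cv2.resize(i,None,fx=5,fy=5,interpolation=cv2.INTER_CUBIC)[...,::-1])
```

```text
(no output)
```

View pics/c3.png

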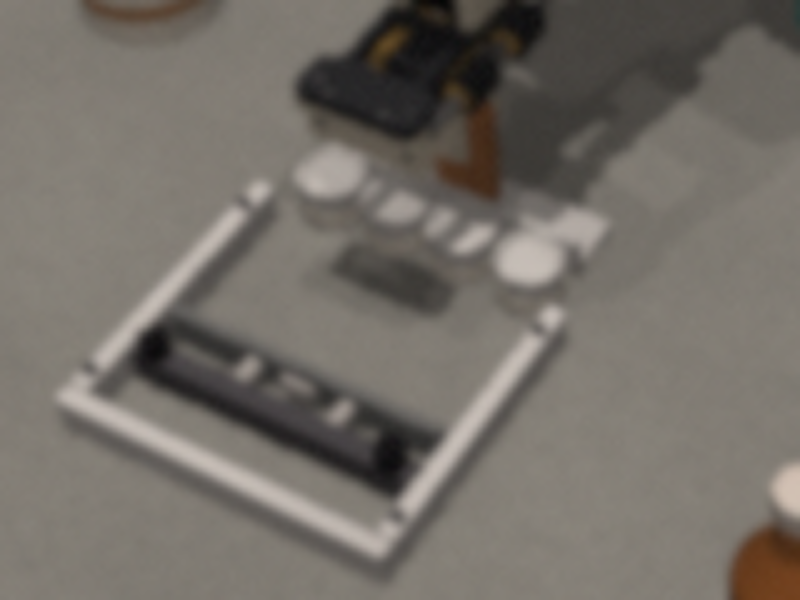

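The four tins are in line along the edge. In the crop, tin 4 is at (330,172) and tin 1 at (530,258). I'll check the rail margins using the scene camera only.

Run:
```python
from h import *
D=np.load('scene.npz');P=D['P'];img=D['img']
F=np.array([.5726,.0054]);a=.0599;A=np.array([[np.cos(a),np.sin(a)],[-np.sin(a),np.cos(a)]])
for (u,v) in [(256,221.6),(216,204.5)]:
    w=P[int(v)-10:int(v)+10,int(u)-12:int(u)+12].reshape(-1,3); w=w[(w[:,2]>.028)&(w[:,2]<.036)]
    f=(w[:,:2]-F)@A.T; f=f[f[:,0]>-.07]; c,r=cv2.minEnclosingCircle((f*1000).astype(np.float32)); print(len(f),f.mean(0),c,r)
```

```text
114 [-0.02289307  0.05989024] (-27.25100326538086, 54.097171783447266) 33.23972702026367
99 [-0.02135825 -0.05571211] (-18.56148338317871, -52.08135223388672) 35.99217987060547
```

Run:
```python
from h import *
m=optics.camera_model('scene'); Rm=R.from_euler('xyz',m['rotation']).as_matrix()
F=np.array([.5726,.0054]);a=.0599;A=np.array([[np.cos(a),np.sin(a)],[-np.sin(a),np.cos(a)]])
def pr(u,v,z=.03):
    d=Rm@np.array([(u-m['cx'])/m['fx'],-(v-m['cy'])/m['fy'],-1]); o=np.array(m['origin']); p=o+d*(z-o[2])/d[2]; return A@(p[:2]-F)
for n,(x,y) in dict(t1=(530,258),t1R=(566,258),t4=(330,172),t4L=(294,174)).items(): print(n,pr(150+x/5,170+y/5).round(4))
for n,(x,y) in dict(railL_in=(540,308),railR_in=(272,186)).items(): print(n,pr(150+x/5,170+y/5,.026).round(4))
```

```text
t1 [-0.0193  0.0706]
t1R [-0.0289  0.0879]
t4 [-0.0206 -0.0633]
t4L [-0.0093 -0.0805]
railL_in [0.0062 0.0919]
railR_in [ 0.0016 -0.0886]
```

Call:
play_rows(
  rows=[
    [0, 0.12, 0, 0, 0, 0, 0],
    [0, 0.24, 0, 0, 0, 0, 0],
    [0, 0.36, 0, 0, 0, 0, 0],
    [0, 0.48, 0, 0, 0, 0, 0],
    [0, 0.6, 0, 0, 0, 0, 0],
    [-0.05, 0.72, 0, 0, 0, 0, 0],
    [-0.05, 0.84, 0, 0, 0, 0, 0],
    [-0.05, 0.96, 0, 0, 0, 0, 0],
    [-0.05, 1.08, 0, 0, 0, 0, 0],
    [-0.1, 1.2, 0, 0, 0, 0, 0],
    [-0.1, 1.32, 0, 0, 0, 0, 0],
    [-0.1, 1.44, 0, 0, 0, 0, 0],
    [-0.1, 1.56, 0, 0, 0, 0, 0],
    [-0.1, 1.68, 0, 0, 0, 0, 0],
    [-0.1, 1.8, 0, 0, 0, 0, 0],
    [-0.1, 1.92, 0, 0, 0, 0, 0],
    [-0.1, 2.04, 0, 0, 0, 0, 0],
    [-0.1, 2.16, 0, 0, 0, 0, 0],
    [-0.1, 2.28, 0, 0, 0, 0, 0],
    [-0.1, 2.4, 0, 0, 0, 0, 0],
  ],
)

```text
time: 11.95
tool_pos: [0.5311, -0.0003, 0.0657]
tool_rot: [3.142, 0.0, 1.633]
contact_force: [-2.0, -1.2, -1.7]
opening: 0.0158
grip_force: 40.0
```

Call:
play_rows(
  rows=[
    [0, 0.15, 0, 0, 0, 0, 0],
    [0, 0.3, 0, 0, 0, 0, 0],
    [0, 0.45, 0, 0, 0, 0, 0],
    [0, 0.6, 0, 0, 0, 0, 0],
    [0, 0.75, 0, 0, 0, 0, 0],
    [0, 0.9, 0, 0, 0, 0, 0],
    [0, 1.05, 0, 0, 0, 0, 0],
    [0, 1.2, 0, 0, 0, 0, 0],
    [0, 1.35, 0, 0, 0, 0, 0],
    [0, 1.5, 0, 0, 0, 0, 0],
    [0, 1.65, 0, 0, 0, 0, 0],
    [0, 1.8, 0, 0, 0, 0, 0],
    [0, 1.95, 0, 0, 0, 0, 0],
    [0, 2.1, 0, 0, 0, 0, 0],
    [0, 2.25, 0, 0, 0, 0, 0],
    [0, 2.4, 0, 0, 0, 0, 0],
  ],
)

```text
time: 13.55
tool_pos: [0.5551, 0.0012, 0.0657]
tool_rot: [-3.142, 0.0, 1.633]
contact_force: [-2.4, -1.5, -1.7]
opening: 0.016
grip_force: 40.0
```

```bash
python3 st.py
python3 - <<'E'
import numpy as np,cv2
i=np.load('scene.npz')['img'][170:290,150:310]; cv2.imwrite('pics/c4.png',cv2.resize(i,None,fx=5,fy=5,interpolation=cv2.INTER_CUBIC)[...,::-1])
E
```

```text
13.55 [0.5551 0.0012 0.0657] [-3.1416  0.0001  1.6328] F [-2.4171 -1.4841 -1.65  ] T [-0.0449  0.3944  0.0374] grip in frame [-0.0164 -0.0018] yaw err 0.0010206048659320288
scene 427 [[0.025551164522767067, 0.06720241904258728], [0.021239684894680977, 0.020831895992159843], [0.025100771337747574, -0.02111208252608776], [0.028502939268946648, -0.06542377918958664]]
side 231 [[0.03796530142426491, 0.010531246662139893], [-0.000707210274413228, -0.02234296128153801], [0.027649996802210808, -0.02377212792634964], [0.02504712902009487, -0.0681871771812439]]
```

View pics/c4.png

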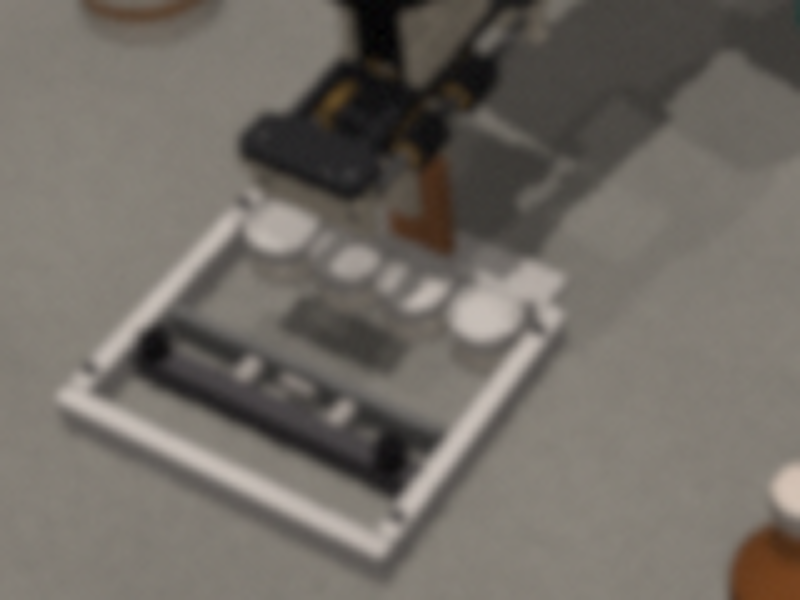

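All four tins are inside the rails, at crop (282,228) to (485,312). I'll keep pushing towards the fence.

Call:
play_rows(
  rows=[
    [0, 0.15, 0, 0, 0, 0, 0],
    [0, 0.3, 0, 0, 0, 0, 0],
    [0, 0.45, 0, 0, 0, 0, 0],
    [0, 0.6, 0, 0, 0, 0, 0],
    [0, 0.75, 0, 0, 0, 0, 0],
    [0, 0.9, 0, 0, 0, 0, 0],
    [0, 1.05, 0, 0, 0, 0, 0],
    [0, 1.2, 0, 0, 0, 0, 0],
    [0, 1.35, 0, 0, 0, 0, 0],
    [0, 1.5, 0, 0, 0, 0, 0],
    [0, 1.65, 0, 0, 0, 0, 0],
    [0, 1.8, 0, 0, 0, 0, 0],
    [0, 1.95, 0, 0, 0, 0, 0],
    [0, 2.1, 0, 0, 0, 0, 0],
    [0, 2.25, 0, 0, 0, 0, 0],
    [0, 2.4, 0, 0, 0, 0, 0],
    [0, 2.5, 0, 0, 0, 0, 0],
  ],
)

```text
time: 15.35
tool_pos: [0.5801, 0.0028, 0.0657]
tool_rot: [3.142, 0.0, 1.633]
contact_force: [-2.3, -0.1, -1.9]
opening: 0.0162
grip_force: 40.0
```

Call:
play_rows(
  rows=[
    [0, 0.1, 0, 0, 0, 0, 0],
    [0, 0.2, 0, 0, 0, 0, 0],
    [0, 0.3, 0, 0, 0, 0, 0],
    [0, 0.4, 0, 0, 0, 0, 0],
    [0, 0.5, 0, 0, 0, 0, 0],
    [0, 0.6, 0, 0, 0, 0, 0],
    [0, 0.7, 0, 0, 0, 0, 0],
    [0, 0.8, 0, 0, 0, 0, 0],
    [0, 0.9, 0, 0, 0, 0, 0],
    [0, 1.0, 0, 0, 0, 0, 0],
  ],
)

```text
time: 16.35
tool_pos: [0.59, 0.0034, 0.0657]
tool_rot: [3.142, 0.0, 1.633]
contact_force: [-2.0, 0.8, -2.9]
opening: 0.0158
grip_force: 40.0
```

```bash
python3 st.py|head -1
```

```text
16.35 [0.59   0.0034 0.0657] [3.1416 0.0001 1.6328] F [-2.0066  0.7707 -2.8671] T [-0.0518  0.3627 -0.0163] grip in frame [ 0.0186 -0.0018] yaw err 0.0010042431078525205
```

Call:
play_rows(
  rows=[
    [0, 0.1, 0, 0, 0, 0, 0],
    [0, 0.2, 0, 0, 0, 0, 0],
    [0, 0.3, 0, 0, 0, 0, 0],
    [0, 0.4, 0, 0, 0, 0, 0],
    [0, 0.5, 0, 0, 0, 0, 0],
    [0, 0.6, 0, 0, 0, 0, 0],
    [0, 0.7, 0, 0, 0, 0, 0],
    [0, 0.8, 0, 0, 0, 0, 0],
  ],
)

```text
time: 17.25
tool_pos: [0.598, 0.0039, 0.0657]
tool_rot: [-3.142, 0.0, 1.633]
contact_force: [-2.2, -0.3, -2.6]
opening: 0.0158
grip_force: 40.0
```

Call:
play_rows(
  rows=[
    [0, 0.05, 0, 0, 0, 0, 0],
    [0, 0.1, 0, 0, 0, 0, 0],
    [0, 0.15, 0, 0, 0, 0, 0],
  ],
)

```text
time: 17.55
tool_pos: [0.5994, 0.004, 0.0657]
tool_rot: [-3.142, 0.0, 1.633]
contact_force: [-2.2, -0.6, -2.7]
opening: 0.0152
grip_force: 40.0
```

Call:
play_rows(
  rows=[
    [0, 0.05, 0, 0, 0, 0, 0],
    [0, 0.1, 0, 0, 0, 0, 0],
    [0, 0.15, 0, 0, 0, 0, 0],
  ],
)

```text
time: 17.85
tool_pos: [0.6009, 0.0041, 0.0657]
tool_rot: [3.142, 0.0, 1.633]
contact_force: [-2.0, -0.4, -1.7]
opening: 0.0156
grip_force: 40.0
```

Call:
play_rows(
  rows=[
    [0, 0.05, 0, 0, 0, 0, 0],
    [0, 0.1, 0, 0, 0, 0, 0],
    [0, 0.15, 0, 0, 0, 0, 0],
    [0, 0.2, 0, 0, 0, 0, 0],
  ],
)

```text
time: 18.25
tool_pos: [0.6029, 0.0042, 0.0657]
tool_rot: [-3.142, 0.0, 1.633]
contact_force: [-2.2, -0.3, -2.8]
opening: 0.0158
grip_force: 40.0
```

Call:
play_rows(
  rows=[
    [0, 0.05, 0, 0, 0, 0, 0],
    [0, 0.1, 0, 0, 0, 0, 0],
  ],
)

```text
time: 18.45
tool_pos: [0.6039, 0.0043, 0.0657]
tool_rot: [3.142, 0.0, 1.633]
contact_force: [-1.7, -0.0, -2.5]
opening: 0.016
grip_force: 40.0
```

Call:
play_rows(
  rows=[
    [0, 0.05, 0, 0, 0, 0, 0],
    [0, 0.1, 0, 0, 0, 0, 0],
  ],
)

```text
time: 18.65
tool_pos: [0.6049, 0.0043, 0.0657]
tool_rot: [3.142, 0.0, 1.633]
contact_force: [-1.9, -0.7, -2.4]
opening: 0.0162
grip_force: 40.0
```

Call:
play_rows(
  rows=[
    [0, 0.05, 0, 0, 0, 0, 0],
    [0, 0.1, 0, 0, 0, 0, 0],
  ],
)

```text
time: 18.85
tool_pos: [0.6059, 0.0044, 0.0657]
tool_rot: [-3.142, 0.0, 1.633]
contact_force: [-1.8, -0.4, -2.0]
opening: 0.0157
grip_force: 40.0
```

Call:
play_rows(
  rows=[
    [0, 0.05, 0, 0, 0, 0, 0],
    [0, 0.1, 0, 0, 0, 0, 0],
  ],
)

```text
time: 19.05
tool_pos: [0.6069, 0.0045, 0.0657]
tool_rot: [3.142, 0.0, 1.633]
contact_force: [-2.1, 1.0, -2.8]
opening: 0.0158
grip_force: 40.0
```

Call:
play_rows(
  rows=[
    [0, 0.05, 0, 0, 0, 0, 0],
    [0, 0.1, 0, 0, 0, 0, 0],
  ],
)

```text
time: 19.25
tool_pos: [0.6078, 0.0045, 0.0657]
tool_rot: [-3.141, 0.0, 1.633]
contact_force: [-3.5, 0.6, -1.2]
opening: 0.0154
grip_force: 40.0
```

Call:
play_rows(
  rows=[
    [0, 0.03, 0, 0, 0, 0, 0],
    [0, 0.05, 0, 0, 0, 0, 0],
    [0, 0.05, 0, 0, 0, 0, 0],
  ],
)

```text
time: 19.55
tool_pos: [0.608, 0.0045, 0.0657]
tool_rot: [-3.141, 0.0, 1.633]
contact_force: [-5.5, 0.1, -0.8]
opening: 0.0154
grip_force: 40.0
```

```bash
python3 st.py|head -1
```

```text
19.55 [0.608  0.0045 0.0657] [-3.1408  0.0001  1.6329] F [-5.4563  0.116  -0.8339] T [-0.1339  0.8806 -0.0269] grip in frame [ 0.0367 -0.0017] yaw err 0.001057353139483519
```

Call:
play_rows(
  rows=[
    [0, 0.03, 0, 0, 0, 0, 0],
    [0, 0.05, 0, 0, 0, 0, 0],
    [0, 0.05, 0, 0, 0, 0, 0],
  ],
)

```text
time: 19.95
tool_pos: [0.6083, 0.0045, 0.0657]
tool_rot: [-3.14, 0.0, 1.633]
contact_force: [-6.6, -0.1, 0.5]
opening: 0.0162
grip_force: 40.0
```

```bash
python3 st.py|head -1
```

```text
19.95 [0.6083 0.0045 0.0657] [-3.1402  0.      1.6329] F [-6.5645 -0.0964  0.481 ] T [-0.1502  1.0471 -0.0311] grip in frame [ 0.0369 -0.0017] yaw err 0.00108600458990038
```

Call:
play_rows(
  rows=[
    [0, 0.03, 0, 0, 0, 0, 0],
    [0, 0.06, 0, 0, 0, 0, 0],
    [0, 0.09, 0, 0, 0, 0, 0],
    [0, 0.09, 0, 0, 0, 0, 0],
  ],
)

```text
time: 20.45
tool_pos: [0.6087, 0.0046, 0.0656]
tool_rot: [-3.139, -0.0, 1.633]
contact_force: [-7.8, -0.7, 1.9]
opening: 0.0159
grip_force: 40.0
```

```bash
python3 st.py|head -1
```

```text
20.45 [0.6087 0.0046 0.0656] [-3.139  -0.0001  1.6329] F [-7.7548 -0.7272  1.9066] T [-0.1503  1.3765  0.0808] grip in frame [ 0.0373 -0.0017] yaw err 0.001116304484840125
```

```bash
cat > tilt.py <<'E'
from h import *
np.set_printoptions(precision=4,suppress=True)
s=robot.observe(); img,P=cloud('wrist'); q=P.reshape(-1,3)
cv2.imwrite('pics/w3.png',img[...,::-1])
q=(q-s['tool_pos'])@R.from_euler('xyz',s['tool_rot']).as_matrix()
for lo,hi in ((.036,.045),(.054,.064)):
    a=q[(abs(q[:,0])<.1)&(abs(q[:,1])<.0235)&(q[:,2]>lo)&(q[:,2]<hi)]; b=a[(a[:,0]>.03)|(a[:,0]<-.03)]
    print(len(b),b.min(0),b.max(0),np.median(b,0)); 
    A=np.c_[b[:,:2],np.ones(len(b))]; print('plane z=',np.linalg.lstsq(A,b[:,2],rcond=None)[0])
E
python3 tilt.py
```

```text
3365 [-0.0907 -0.0235  0.036 ] [0.1    0.0235 0.045 ] [0.0833 0.0149 0.04  ]
plane z= [-0.0122 -0.0157  0.041 ]
6668 [-0.0908 -0.0233  0.054 ] [0.0926 0.0235 0.0639] [ 0.056  -0.0021  0.0586]
plane z= [-0.0006 -0.0034  0.0586]
```

View pics/w3.png

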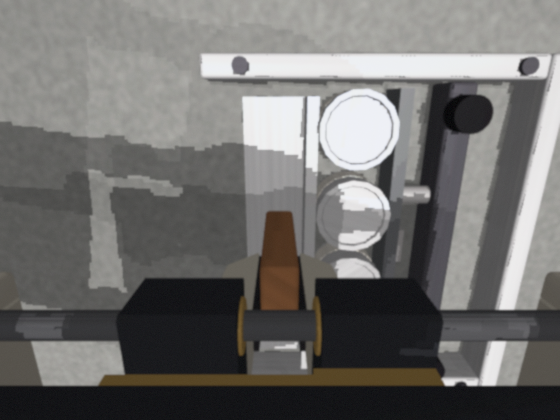

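The wrist view shows tins 1 to 3 at (358,130), (353,212) and (350,270), lying between strip and fence. The edge is parallel and not tilted. I'll press slightly more and hold.

Call:
play_rows(
  rows=[
    [0, 0.03, 0, 0, 0, 0, 0],
    [0, 0.06, 0, 0, 0, 0, 0],
    [0, 0.08, 0, 0, 0, 0, 0],
    [0, 0.08, 0, 0, 0, 0, 0],
    [0, 0.08, 0, 0, 0, 0, 0],
  ],
)

```text
time: 21.1
tool_pos: [0.6089, 0.0046, 0.0655]
tool_rot: [-3.138, -0.0, 1.633]
contact_force: [-9.3, -0.8, 2.6]
opening: 0.0157
grip_force: 40.0
```

```bash
python3 st.py|head -1
```

```text
21.1 [0.6089 0.0046 0.0655] [-3.1377 -0.0002  1.6329] F [-9.3147 -0.7693  2.6111] T [-0.186   1.7125  0.0738] grip in frame [ 0.0376 -0.0017] yaw err 0.0011448695250901864
```

Call:
play_rows(
  rows=[
    [0, 0, 0, 0, 0, 0, 0],
    [0, 0, 0, 0, 0, 0, 0],
    [0, 0, 0, 0, 0, 0, 0],
    [0, 0, 0, 0, 0, 0, 0],
    [0, 0, 0, 0, 0, 0, 0],
    [0, 0, 0, 0, 0, 0, 0],
    [0, 0, 0, 0, 0, 0, 0],
    [0, 0, 0, 0, 0, 0, 0],
    [0, 0, 0, 0, 0, 0, 0],
    [0, 0, 0, 0, 0, 0, 0],
  ],
)

```text
time: 22.2
tool_pos: [0.6089, 0.0046, 0.0655]
tool_rot: [-3.138, -0.0, 1.633]
contact_force: [-8.9, -0.5, 2.5]
opening: 0.0161
grip_force: 40.0
```

```bash
python3 st.py|head -1
```

```text
22.2 [0.6089 0.0046 0.0655] [-3.1377 -0.0001  1.633 ] F [-8.9468 -0.464   2.473 ] T [-0.2072  1.6111  0.022 ] grip in frame [ 0.0376 -0.0017] yaw err 0.0011595980227032676
```

Call:
play_rows(
  rows=[
    [0, 0.02, 0, 0, 0, 0, 0],
    [0, 0.04, 0, 0, 0, 0, 0],
    [0, 0.05, 0, 0, 0, 0, 0],
    [0, 0.05, 0, 0, 0, 0, 0],
    [0, 0.05, 0, 0, 0, 0, 0],
    [0, 0.05, 0, 0, 0, 0, 0],
    [0, 0.05, 0, 0, 0, 0, 0],
    [0, 0.05, 0, 0, 0, 0, 0],
    [0, 0.05, 0, 0, 0, 0, 0],
    [0, 0.05, 0, 0, 0, 0, 0],
    [0, 0.05, 0, 0, 0, 0, 0],
    [0, 0.05, 0, 0, 0, 0, 0],
  ],
)

```text
time: 23.5
tool_pos: [0.6091, 0.0047, 0.0655]
tool_rot: [-3.137, -0.0, 1.633]
contact_force: [-9.8, -1.7, 2.3]
opening: 0.0162
grip_force: 40.0
```

```bash
python3 st.py|head -1
```

```text
23.5 [0.6091 0.0047 0.0655] [-3.137  -0.0003  1.6329] F [-9.8325 -1.659   2.3382] T [-0.1766  1.8294 -0.0622] grip in frame [ 0.0378 -0.0016] yaw err 0.001141611639846829
```

Call:
play_rows(
  rows=[
    [0, -0.05, 0, 0, 0, 0, 0],
    [0, -0.1, 0, 0, 0, 0, 0],
    [0, -0.15, 0, 0, 0, 0, 0],
    [0, -0.2, 0, 0, 0, 0, 0],
    [0, -0.25, 0, 0, 0, 0, 0],
    [0, -0.3, 0, 0, 0, 0, 0],
    [0, -0.4, 0, 0, 0, 0, 0],
    [0, -0.55, 0, 0, 0, 0, 0],
    [0, -0.8, 0, 0, 0, 0, 0],
    [0, -1.5, 0, 0, 0, 0, 0],
    [0, -3, 0, 0, 0, 0, 0],
    [0, -5, 0, 0, 0, 0, 0],
    [0, -7.5, 0, 0, 0, 0, 0],
    [0, -10, 0, 0, 0, 0, 0],
    [0, -12, 0, 0, 0, 0, 0],
    [0, -13.5, 0, 0, 0, 0, 0],
    [0, -14, 0, 0, 0, 0, 0],
    [0, -14, 0, 0, 0, 0, 0],
    [0, -14, 0, 0, 0, 0, 0],
    [0, -14, 0, 0, 0, 0, 0],
  ],
)

```text
time: 25.6
tool_pos: [0.4723, -0.0041, 0.0658]
tool_rot: [3.14, 0.0, 1.633]
contact_force: [0.5, 0.6, -4.0]
opening: 0.0157
grip_force: 40.0
```

```bash
python3 st.py
```

```text
25.6 [ 0.4723 -0.0041  0.0658] [3.1404 0.0003 1.6328] F [ 0.5306  0.611  -3.9947] T [-0.0884 -0.1193  0.0185] grip in frame [-0.0993 -0.002 ] yaw err 0.00101411614867164
scene 467 [[0.07927369326353073, 0.05741426721215248], [-0.08413661271333694, 0.004668936133384705], [0.07933218777179718, -0.0036227297969162464], [0.07754745334386826, -0.0644235834479332]]
side 318 [[0.07800516486167908, 0.06451215595006943], [0.07769361883401871, 0.007228808477520943], [-0.08522598445415497, -0.034605663269758224], [0.07725098729133606, -0.05682333931326866]]
```

Call:
play_rows(
  rows=[
    [0, 0, 0.07, 0, 0, 0, 0],
    [0, 0, 0.14, 0, 0, 0, 0],
    [0, 0, 0.2, 0, 0, 0, 0],
    [0, 0, 0.24, 0, 0, 0, 0],
    [0, 0, 0.24, 0, 0, 0, 0],
    [0, 0, 0.24, 0, 0, 0, 0],
  ],
)

```text
time: 26.3
tool_pos: [0.4713, -0.004, 0.0633]
tool_rot: [-3.142, 0.0, 1.633]
contact_force: [0.7, 0.1, -3.8]
opening: 0.016
grip_force: 40.0
```

Call:
play_rows(
  rows=[
    [0, 0, 0, 0, 0, 0, 0.3],
    [0, 0, 0, 0, 0, 0, 0.5],
    [0, 0, 0, 0, 0, 0, 0.6],
    [0, 0, 0, 0, 0, 0, 0.6],
    [0, 0, 0, 0, 0, 0, 0.6],
    [0, 0, 0, 0, 0, 0, 0.6],
    [0, 0, -1, 0, 0, 0, 0.6],
    [0, 0, -3, 0, 0, 0, 0.6],
    [0, 0, -6, 0, 0, 0, 0.6],
    [0, 0, -10, 0, 0, 0, 0.6],
    [0, 0, -14, 0, 0, 0, 0.6],
    [0, 0, -16, 0, 0, 0, 0.6],
    [0, 0, -16, 0, 0, 0, 0.6],
    [0, 0, -16, 0, 0, 0, 0.6],
  ],
)

```text
time: 27.7
tool_pos: [0.4711, -0.0039, 0.2235]
tool_rot: [3.141, 0.0, 1.633]
contact_force: [0.1, -0.3, -0.6]
opening: 0.0551
grip_force: 0.0
```

Run:
```python
from h import *
s=robot.observe();print(s['tool_pos'],s['contact_force'])
img,P=cloud('scene'); np.savez('scene',img=img,P=P)
F=np.array([.5713,.004]);a=.061;A=np.array([[np.cos(a),np.sin(a)],[-np.sin(a),np.cos(a)]])
q=P.reshape(-1,3); f=(q[:,:2]-F)@A.T
k=(q[:,2]>.0275)&(q[:,2]<.0345)&(abs(f[:,1])<.088)&(f[:,0]>.02)&(f[:,0]<.098)
_,_,c=cv2.kmeans(f[k].astype(np.float32),4,None,(3,50,1e-6),10,cv2.KMEANS_PP_CENTERS); print(c[np.argsort(c[:,1])])
k=(q[:,2]>.06)&(q[:,2]<.095)&(abs(f[:,1])<.08)&(f[:,0]>-.18)&(f[:,0]<0); print('grip',k.sum(),f[k].mean(0),q[k][:,2].max())
cv2.imwrite('pics/end.png',cv2.resize(img[140:290,140:340],None,fx=4,fy=4)[...,::-1])
```

```text
[ 0.47108066 -0.00391541  0.22354334] [ 0.08928308 -0.33724577 -0.60924843]
[[ 0.07931916 -0.06587229]
 [ 0.07979181 -0.02141189]
 [ 0.07840326  0.02242556]
 [ 0.07881235  0.0686809 ]]
grip 112 [-0.09356758  0.00290156] 0.08318550599941132
```

View pics/end.png

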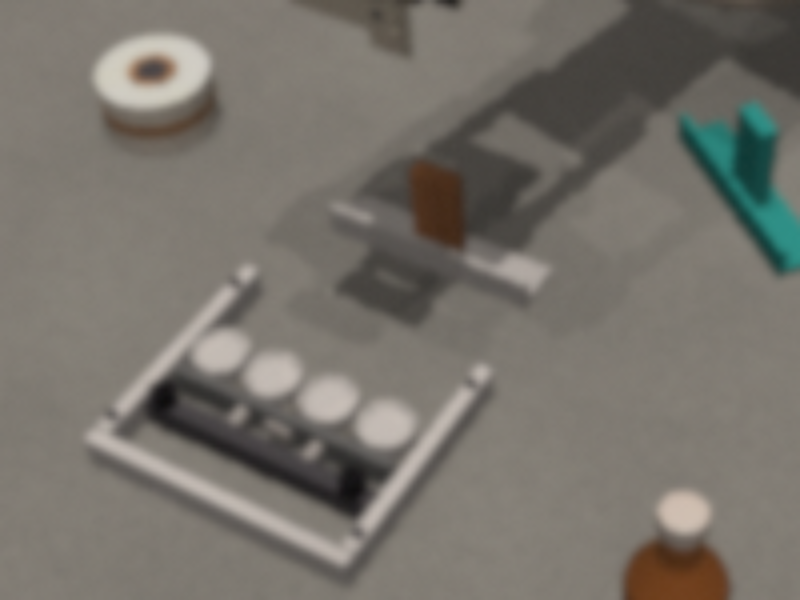

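The final view shows four tins in a row at the fence, from (220,350) to (385,425). The straightedge stands upright outside at (437,205), released. I'll hand in now.

```bash
python3 -c "
from cell import robot
print(robot.hand_in())"
```

```text
the job is handed in; nothing more can be done
None
```

I handed the job in at about 28 s, with no verdict returned: the four tins stand in a row at the fence after being pressed with about 9–10 N in total for over 2 s, and the straightedge stands released on its foot outside the frame; the force on each single tin was not measured.

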